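# Latch the bonding jig on a power pack

## Task

The red power pack with its freshly glued black side strip lies loose in the bonding jig. Slide the jaw up until the pack is snug between the jaw and the fixed block, then flip the clamp's wire loop over so it drops behind the hook on the jaw, and push the red handle right over, past its dead point, until it lies flat and the loop holds the jaw shut. Leave the other things on the bench standing where they are.

Things in the scene. Friction and masses are not known exactly. Their poses are not given: they have to be found in the camera images.
- jig: Bonding jig fixed to the bench, plate 310 x 136 x 12 mm. Origin: centre of plate's underside. x runs from fixed block (with clamp) to sliding jaw, y across, z up; all x, y, z in these notes are the jig's. Block: x -108 to -30 mm (rubber pad face), 100 wide, top z 38. Black guide rails y +-52 to 62, x -30 to 155, tops z 24; pack and jaw lie between them on the plate, z 12.
- pack: Loose red power pack, 60 (x) x 95 (y) x 22 mm high, about 0.16 kg, black strip glued along its +x side. Origin: centre of its underside; axes as the jig's when square. It lies flat on the plate between block and jaw, up to 2 cm off the block; seated against the block its origin is at jig x = 0, y within 4.5 mm of 0, z = 12 mm.
- jaw (a joint): Slide of the aluminium jaw, m: 0 = its face at jig x = 30 mm, just touching the seated pack; grows to 0.065 as it moves away to +x (stops at -0.003 if the nest is empty). Stays where left; 3 to 5 N moves it.
- jaw_back (a point): Middle of the jaw's flat back (+x) face, 25 mm above the bench, 55 mm in +x from its front face: push it here towards -x. The jaw is 98 mm wide, its top at z 38; the plate behind it, at z 12, ends at x 155.
- keeper (a point): Seat of the steel hook on the jaw's top: the centre of the loop's cross bar ends here when hooked (z 43 mm; moves with the jaw, axes as the jig's). The hook: an upright wall 30 mm wide, 3 mm to the -x side of this point, its top at z 50, with a lip there reaching 3 mm past this point to +x. The bar must come down over 6 mm to the +x side of this point; it is then drawn in under the lip.
- loop_bar (a point): Middle of the cross bar of the clamp's U-shaped loop of 6 mm steel wire. Bar along y; two legs at y +-22 mm (38 mm clear), passing outside the handle. It swivels in the handle's plane on a pin in the handle, 22 mm from lever_pivot; bar 100 mm from that pin, springs let it stretch up to 9 mm (8 N per mm).
- clamp_loop (a joint): Swivel of the loop on the handle, rad. Its elevation above jig +x (pin to bar) is clamp_loop - clamp_lever - 0.06; 1.57 = upright. Starts near upright (1.2 to 2.0), held by a stiff swivel; tipped towards +x below about 0.9 it falls the rest. With the handle as at the start and the jaw home it lands on the jaw, 15 to 26 mm to the +x side of the keeper.
- clamp_lever (a joint): Hinge of the red handle about y, rad: 0 = flat (stop), pointing to jig -x; 1.57 = upright; 2.4 = leaning to +x (stop). Starts 1.95 to 2.3, stays where left. The loop's pin is at angle clamp_lever - 0.21. With the loop hooked it goes taut at about 1.05; dead point about 0.35; pushed below about 0.2 the springs snap it flat. A few N at the tip throws it.
- lever_pivot (a point): Centre of the handle's hinge pin, on the fixed block, at jig x = -42 mm, y = 0, z = 54 mm.
- lever_tip (a point): Middle of the free end of the red handle, 82 mm from lever_pivot. The red grip covers the last 52 mm, 20 mm wide (y) and 14 mm thick (its middle is on the line from pivot to tip).
- glue_bottle: White plastic bottle, 44 mm diameter, 105 mm tall; origin at the centre of its base. Bystander.
- drink_bottle: Red drink bottle, 64 mm diameter, 165 mm tall; origin at the centre of its base. Bystander.
- carton: Open white carton, 85 x 110 x 60 mm high; origin at the centre of its base. Bystander.
- frame_pile: Pile of white and black display frames, 80 x 150 x 36 mm high; origin at the centre of its base. Bystander.
Things that resemble listed ones, but are neither listed nor needed, are in the scene too. Of the things like the pack, leave any that is blue or purple; of the rest the smaller one is meant.

How it is judged:
By the outcome, as a careful person would: the job done as asked, in the order asked, and still so for the second after the job is handed in, with the robot touching nothing.
It also fails if it takes over 58 s, if anything falls off the work surface, if the arm or the gripper's body presses on something with over 40 N, if the wrist force passes 120 N, or if a joint passes its speed limit or range.

## Robot

A 6-joint arm with a two-finger parallel gripper is mounted at the origin on the work surface. World frame = base frame: x ahead of the robot, y to its left, z up, the work surface at z = 0. Lengths are in m, angles in rad, forces in N, time in s.
With the tool pointing down it reaches from about 0.275 to 0.975 m from the base axis. Payload 8.4 kg.
Tool frame: the origin (TCP) lies between the finger pads; the fingertips stand ahead of it and the grasp point (between the pads) lies 2 mm behind it (robot.tip_reach is the z of the fingertips in the tool frame, in m); z points along the fingers, y is the line along which they close (so a half turn about z gives the same grasp; the last joint's range is limited). The gripper opens to 92 mm and grips with 3 to 60 N. Pads are 20 mm wide; open, the fingers measure 128 mm over their backs; the gripper's body (75 mm by 189 mm) begins 69 mm behind the grasp point.
Start: joints at [1.128, 0.353, 1.633, -0, 1.155, -0.002], TCP at [0.267, 0.565, 0.232] pointing down, gripper open.
Joint ranges: [-2.63, 2.63], [-0.92, 2.1], [0.06, 2.66], [-1.3, 4.44], [0, 2.69], [-3.02, 3.02]. Speed limits (rad/s): [2.22, 2.22, 2.79, 3.14, 3.14, 3.14].

## Interface

Orientations are given as a unit quaternion [w, x, y, z].
In Python, from rig import robot gives the robot as it stands.
- The arm moves only by the tool send_rows, never from a script. Its argument "steps" is one flat list of numbers, 7 for each row, row after row: the shift along the tool's x, y, z in mm, then the turn, a rotation vector about the tool's x, y, z in degrees, then the opening, from 0 (shut) to 1 (fully open). In form: [x, y, z, rx, ry, rz, jaw, x, y, z, rx, ry, rz, jaw, ...]. A call has 1 to 20 rows; each row shifts and turns the commanded pose from where the row before left it, along the tool's axes as they then stand; what a row does not reach is not made up. A row lasts 1/10 s, in which the tool goes at most 50 mm and 8.59 degrees, less where a joint would pass 70% of its speed; a pose out of reach is approached as far as the arm can. A call is refused whole if a number of a shift passes 50 or a number of a turn 8.59, either way. A call with a gripper value outside its range is refused whole. The fingers move at their own pace and stop on an object; "newtons" is the grip in N (left out, the last holds). Time passes only in rows, so rows that do not move let the fingers close. It gives the time, the measured TCP pose, the force, the opening and the grip force at its end, in the units of the state.
- robot.get_state(): the state, without advancing time (a new reading comes with each control period).
- robot.read_camera(name): name is "side" or "top" or "wrist"; returns the picture (384x512x3 uint8, blue, green, red); there is no depth.
- robot.camera_info(name): a dict with "K" (3x3 intrinsics, pixels), "camera_from_world" (4x4, takes a point from world to camera coordinates). Camera axes: x right, y up, looking along -z (the intrinsics and any distortion apply to the point x, -y, -z); pixel columns grow to the right and rows downward; lengths in m; the calibration is good to about 2 mm. A picture is of the moment at which its call begins: read the wrist's pose just before it. camera_info takes no time and is no camera call; for the wrist camera it gives the pose at the moment of the call.
- robot.hand_in(): hands the job in; it is judged then, once.
Trained networks look in the newest picture that a camera, given by its name, has taken for a name from the list of things; names that differ only in an ending like _2 or _b are one class to them, and where a whole thing is asked for, a point or a joint stands for the part that bears it (a point fixed in the world has none). Each returns a list of dicts, best first, with "score" (0 to 1); they miss things now and then, are a little off and sometimes report something else, mostly with a low value. They report only what shows in the picture. A call takes as long as a camera call. They do not tell look-alikes from the thing itself.
- robot.boxes_of(name, camera): "point" ([x, y, z] in m, in world coordinates, good to about 4 mm: the middle of the surface that is visible of it).
- robot.masks_of(name, camera): "region" (384x512 bool, what is visible of it).
- robot.tip_of(name, camera): "point" ([x, y, z] in m, in world coordinates, good to about 4 mm: a listed point, or the origin of a listed thing).
The state is a dict: "t": time; "joint_positions": joint angles; "joint_vel": joint speeds; "joint_torque": joint torques, N m; "tool_pos": TCP position; "tcp_rot": TCP orientation; "contact_force": force on the tool from outside, world axes, zero at the start; "torque": the same for the moment, N m; "grip_width": finger opening in m; "finger_force": force on a finger pad.
Only numpy, scipy, OpenCV 4.12 (cv2) and the standard library are available. Lean on these libraries where they do the work, as an engineer would, in place of code of your own. Each camera call takes 0.05 s, during which the arm holds its last target. There are 200 camera calls.

## Working session

There is one attempt and no reset: what is moved stays moved. The work goes in short steps, Python scripts to look and compute and a tool call to move; the robot and the scene stay as the last step left them, time stands still between calls to the robot, and variables do not carry over. Pictures are saved under pics/ and viewed, at most 10 in all, crops included, and the job is handed in when it is done.

Besides the shell and the picture viewer there is one more tool, called in YAML: its name, and indented under it one key for each argument. send_rows: Moves the arm, as the interface text tells. Its arguments: {"type":"object","properties":{"steps":{"type":"array"},"newtons":{"type":"number"}},"required":["steps"]}

```bash
mkdir -p pics; ls; python3 - <<'E'
from rig import robot
import cv2,numpy as np
np.set_printoptions(precision=4,suppress=True)
s=robot.get_state();print(s, robot.tip_reach)
a=robot.read_camera("side");b=robot.read_camera("top")
cv2.imwrite("pics/side0.png",a);cv2.imwrite("pics/top0.png",b)
for n in ["jig","pack","jaw_back","keeper","loop_bar","lever_pivot","lever_tip","glue_bottle","drink_bottle","carton","frame_pile"]:
  for c in ["side","top"]:
    print(n,c,[(np.round(d["point"],3).tolist(),round(d["score"],2)) for d in robot.tip_of(n,c)][:4])
E
```

```text
pics
{'t': 0.0, 'joint_positions': array([ 1.1276,  0.3537,  1.6341,  0.    ,  1.1552, -0.0024]), 'joint_vel': array([-0.0006, -0.0005,  0.0006, -0.0006,  0.    ,  0.0017]), 'joint_torque': array([ -0.001 , -59.3818, -33.4227,   0.0696,   0.0232,  -0.0001]), 'tool_pos': array([0.2665, 0.5648, 0.2309]), 'tcp_rot': array([-0.0002,  0.2186,  0.9758, -0.0007]), 'contact_force': array([-0.1916,  0.4539, -0.3612]), 'torque': array([0.037 , 0.0102, 0.0083]), 'finger_force': 0.0, 'grip_width': 0.09189814617607221} 0.017
jig side [([0.522, -0.012, 0.002], 0.74)]
jig top [([0.527, -0.014, -0.001], 0.94)]
pack side [([0.626, -0.285, 0.002], 0.93), ([0.72, 0.016, 0.001], 0.8), ([0.518, 0.0, 0.015], 0.72), ([0.453, 0.273, -0.002], 0.58)]
pack top [([0.724, 0.016, 0.004], 0.97), ([0.451, 0.27, 0.002], 0.92), ([0.623, -0.284, -0.003], 0.91), ([0.518, 0.003, 0.014], 0.58)]
jaw_back side [([0.486, 0.099, 0.026], 0.89)]
jaw_back top [([0.488, 0.102, 0.027], 0.64)]
keeper side [([0.501, 0.056, 0.044], 0.72)]
keeper top [([0.501, 0.054, 0.044], 0.84), ([0.526, -0.015, -0.004], 0.73)]
loop_bar side [([0.532, -0.042, 0.174], 0.68)]
loop_bar top [([0.528, -0.044, 0.173], 0.54)]
lever_pivot side [([0.529, -0.051, 0.052], 0.65)]
lever_pivot top [([0.533, -0.056, 0.057], 0.84)]
lever_tip side [([0.516, -0.002, 0.121], 0.63), ([0.501, 0.055, 0.046], 0.43)]
lever_tip top [([0.515, 0.001, 0.115], 0.52)]
glue_bottle side [([0.483, 0.434, 0.002], 0.74)]
glue_bottle top [([0.479, 0.433, 0.005], 0.71), ([0.528, -0.043, 0.176], 0.6), ([0.751, -0.145, 0.002], 0.57), ([0.473, -0.429, 0.002], 0.55)]
drink_bottle side [([0.475, -0.429, -0.001], 0.87)]
drink_bottle top []
carton side [([0.751, -0.146, 0.004], 0.89)]
carton top [([0.752, -0.147, 0.003], 0.91)]
frame_pile side [([0.76, 0.196, -0.0], 0.63)]
frame_pile top [([0.761, 0.188, -0.0], 0.6)]
```

View pics/side0.png

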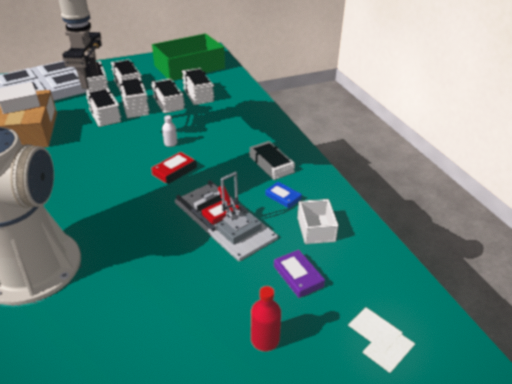

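View pics/top0.png

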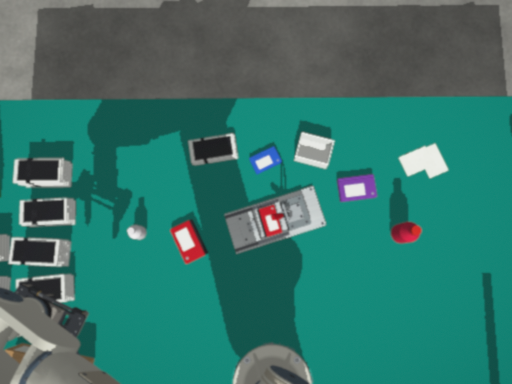

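```bash
cat > h.py <<'E'
from rig import robot
import cv2,numpy as np
np.set_printoptions(precision=4,suppress=True)
def proj(P,info):
    K=np.array(info["K"]);T=np.array(info["camera_from_world"])
    p=np.c_[P,np.ones(len(P))]@T.T
    q=np.c_[p[:,0],-p[:,1],-p[:,2]]@K.T
    return q[:,:2]/q[:,2:3]
def jw(P,J): # jig->world; J=(x,y,yaw)
    c,s=np.cos(J[2]),np.sin(J[2]);P=np.atleast_2d(np.array(P,float))
    return np.c_[J[0]+c*P[:,0]-s*P[:,1],J[1]+s*P[:,0]+c*P[:,1],P[:,2]]
def wj(P,J):
    c,s=np.cos(J[2]),np.sin(J[2]);P=np.atleast_2d(np.array(P,float))-[J[0],J[1],0]
    return np.c_[c*P[:,0]+s*P[:,1],-s*P[:,0]+c*P[:,1],P[:,2]]
E
python3 - <<'E'
from h import *
from scipy.optimize import minimize
cams={}
for c in ["side","top"]:
    robot.read_camera(c)
import json
info={c:robot.camera_info(c) for c in ["side","top"]}
for c in info: print(c,{k:v for k,v in info[c].items() if k not in("K","camera_from_world")},np.array(info[c]["K"])[0])
M={c:robot.masks_of("jig",c)[0]["region"] for c in info}
for c in M: print(c,M[c].sum())
pts=np.array([[.5245,-.013],[.501,.055],[.487,.1005],[.530,-.043],[.531,-.0535],[.5155,-.0005]])
m=pts.mean(0);u=np.linalg.svd(pts-m)[2][0];u*=np.sign(u[1]);print("yaw",np.degrees(np.arctan2(u[1],u[0])))
o=np.array([.527,-.0525])+0; s=np.mean([(np.array([.531,-.0535])-m)@u+.042,(np.array([.5245,-.013])-m)@u]);o=m+s*u
J0=np.array([*o,np.arctan2(u[1],u[0])]);print(J0)
# refine: plate silhouette hull vs mask
box=np.array([[x,y,z] for x in(-.155,.155) for y in(-.068,.068) for z in(0,.012)])
def cost(J):
    t=0
    for c in M:
        im=np.zeros((384*4,512*4),np.uint8)
        h=cv2.convexHull(((proj(jw(box,J),info[c])+.5)*4).astype(np.float32)).astype(np.int32)
        cv2.fillPoly(im,[h],1)
        a=cv2.resize(M[c].astype(np.uint8),None,fx=4,fy=4,interpolation=cv2.INTER_NEAREST)
        # plate pixels should be covered by mask; mask outside of plate is the superstructure
        t+=(im.astype(bool)^a.astype(bool)).sum()/16
    return t
r=minimize(cost,J0,method="Nelder-Mead",options=dict(initial_simplex=J0+np.array([[0,0,0],[.005,0,0],[0,.005,0],[0,0,.04]])))
print(cost(J0),r.fun,r.x,np.degrees(r.x[2]))
out=[]
for c in ["top","side"]:
    im=robot.read_camera(c);x0,y0=(215,175) if c=="top" else (165,160)
    cr=cv2.resize(im[y0:y0+100,x0:x0+120],None,fx=5,fy=5,interpolation=cv2.INTER_CUBIC)
    for J,col in((J0,(0,255,255)),(r.x,(255,0,255))):
        P=jw([[-.155,-.068,.012],[.155,-.068,.012],[.155,.068,.012],[-.155,.068,.012]],J)
        cv2.polylines(cr,[(((proj(P,info[c])+.5-[x0,y0])*5)).astype(np.int32)],True,col,1)
    cv2.imwrite(f"pics/{c}1.png",cr)
E
```

```text
side {} [492.1142   0.     256.8826]
top {} [445.5686   0.     262.9213]
side 3427
top 3402
yaw 106.42580530813761
[ 0.521  -0.0133  1.8575]
1275.8125 1238.0625 [ 0.5211 -0.0139  1.8687] 107.06681798834471
```

View pics/top1.png

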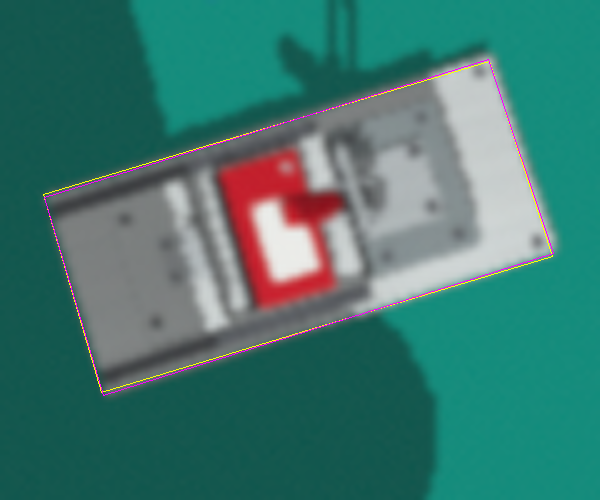

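View pics/side1.png

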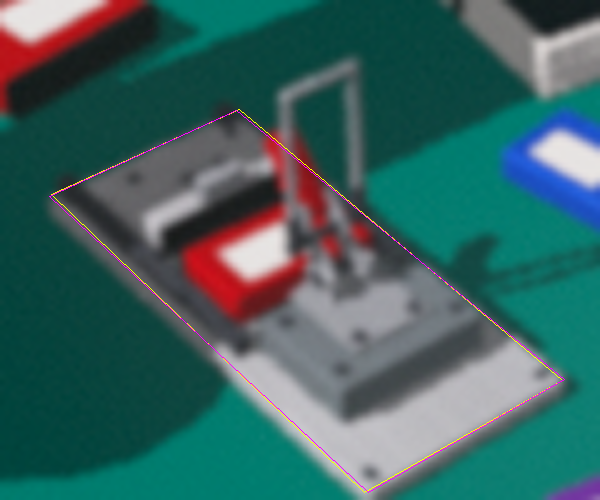

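The top picture shows the red pack in the jig at (270,220), about 15 mm off the block. The look-alikes are the larger red pack at (187,241), the blue one at (265,160) and the purple one at (357,187). The one in the jig is the smaller non-blue, non-purple one, and the crops confirm it. The plate outline fits the jig at (0.521, -0.0136) with yaw 106.7°. The loop is upright with its bar near (330,75) in the side crop.

Next I turn to align the tool with the jig and move over the area behind the jaw.

send_rows:
  steps: [0, 0, 0, 0, 0, 8, 0, 0, 0, 0, 0, 0, 8, 0, 0, 0, 0, 0, 0, 8, 0, 0, 0, 0, 0, 0, 8, 0, 0, 0, 0, 0, 0, 8, 0, 0, 0, 0, 0, 0, 8, 0, -33.4, 5.6, 0, 0, 0, 0, 0, -33.4, 5.6, 0, 0, 0, 0, 0, -33.4, 5.6, 0, 0, 0, 0, 0, -33.4, 5.6, 0, 0, 0, 0, 0, -33.4, 5.6, 0, 0, 0, 0, 0, -33.4, 5.6, 0, 0, 0, 0, 0, -33.4, 5.6, 0, 0, 0, 0, 0, -33.4, 5.6, 0, 0, 0, 0, 0, -33.4, 5.6, 0, 0, 0, 0, 0, -33.4, 5.6, 0, 0, 0, 0, 0, -33.4, 5.6, 0, 0, 0, 0, 0, -33.4, 5.6, 0, 0, 0, 0, 0, -33.4, 5.6, 0, 0, 0, 0, 0, -33.4, 5.6, 0, 0, 0, 0, 0]

```text
t: 3.5
tool_pos: [0.477, 0.1388, 0.2318]
tcp_rot: [0.0, 0.597, 0.803, 0.0]
contact_force: [-0.6, -0.2, 0.3]
grip_width: 0.0001
finger_force: 0.0
```

```bash
cat >> h.py <<'E'
from scipy.spatial.transform import Rotation as R
J=(.521,-.0136,1.862)
def st():
    s=robot.get_state();q=s["tcp_rot"];r=R.from_quat([q[1],q[2],q[3],q[0]]).as_matrix()
    print("t",round(s["t"],2),"jig mm",wj(s["tool_pos"],J)[0]*1e3,"toolx yaw",np.degrees(np.arctan2(r[1,0],r[0,0])),"F",s["contact_force"],"w",s["grip_width"])
E
python3 - <<'E'
from h import *
st()
for n in ["jaw_back","keeper","lever_tip","loop_bar","lever_pivot","pack"]:
  for c in ["top","side"]:
    if n=="jaw_back": robot.read_camera(c)
    print(n,c,[(wj(d["point"],J)[0]*1e3,round(d["score"],2)) for d in robot.tip_of(n,c)][:3])
E
```

```text
t 3.5 jig mm [158.5976  -1.5919 231.8065] toolx yaw 106.74237551118397 F [-0.5703 -0.1589  0.272 ] w 9.331708686911936e-05
jaw_back top [(array([114.5555,   2.2033,  25.5   ]), 0.88)]
jaw_back side [(array([117.3806,   3.9664,  25.    ]), 0.9)]
keeper top [(array([67.5263,  1.6837, 43.2   ]), 0.72)]
keeper side [(array([73.139 ,  2.2981, 47.7   ]), 0.58)]
lever_tip top [(array([ 10.8903,   0.8073, 117.1   ]), 0.59)]
lever_tip side [(array([ 11.168 ,   1.0373, 118.6   ]), 0.56)]
loop_bar top [(array([-31.2254,   1.0074, 175.    ]), 0.51), (array([72.527 , -1.4854, 41.2   ]), 0.51)]
loop_bar side [(array([-27.6712,  -1.415 , 174.8   ]), 0.7)]
lever_pivot top [(array([-45.9368,  -2.0997,  54.7   ]), 0.76)]
lever_pivot side [(array([-40.9477,   2.3555,  51.1   ]), 0.75), (array([-388.4413,  168.6228,    0.5   ]), 0.44)]
pack top [(array([ -28.2242, -200.7484,    3.5   ]), 0.86), (array([-290.1005,  -23.2911,   -3.9   ]), 0.84), (array([19.2143, -1.3744, 14.7   ]), 0.63)]
pack side [(array([15.9089,  2.2262, 11.4   ]), 0.94), (array([291.288 , -13.4987,  -1.4   ]), 0.84), (array([ -29.939 , -199.5036,   -3.2   ]), 0.81)]
```

send_rows:
  steps: [-2, -0.3, 32, 0, 0, 0, 0, -2, -0.3, 32, 0, 0, 0, 0, -2, -0.3, 33, 0, 0, 0, 0, -2, -0.3, 33, 0, 0, 0, 0, -2, -0.3, 33, 0, 0, 0, 0, 0, 0, 33, 0, 0, 0, 0, 0, 0, 0, 0, 0, 0, 0, -8, 0, 0, 0, 0, 0, 0, -8, 0, 0, 0, 0, 0, 0, -5, 0, 0, 0, 0, 0, 0, -5, 0, 0, 0, 0, 0, 0, -5, 0, 0, 0, 0, 0, 0]

```text
t: 5.4
tool_pos: [0.4879, 0.1002, 0.0366]
tcp_rot: [0.001, 0.597, 0.802, 0.001]
contact_force: [-0.2, 2.7, 2.2]
grip_width: 0.0006
finger_force: 1.4
```

```bash
python3 - <<'E'
from h import *
st()
E
```

```text
t 5.4 jig mm [118.553   -0.9511  36.626 ] toolx yaw 106.71065724760156 F [-0.1758  2.6896  2.2409] w 0.0005551855442014502
```

send_rows:
  steps: [-4, 0, 0, 0, 0, 0, 0, -4, 0, 0, 0, 0, 0, 0, -4, 0, 0, 0, 0, 0, 0, -3, 0, 0, 0, 0, 0, 0, -3, 0, 0, 0, 0, 0, 0]

```text
t: 5.9
tool_pos: [0.4922, 0.083, 0.0355]
tcp_rot: [0.0, 0.597, 0.803, 0.0]
contact_force: [1.4, 4.5, 1.4]
grip_width: 0.0004
finger_force: 1.7
```

send_rows:
  steps: [-2, 0, 0, 0, 0, 0, 0, -1, 0, 0, 0, 0, 0, 0, -1, 0, 0, 0, 0, 0, 0]

```text
t: 6.2
tool_pos: [0.4932, 0.0793, 0.0355]
tcp_rot: [-0.0, 0.597, 0.803, 0.0]
contact_force: [1.0, 3.5, -0.1]
grip_width: 0.0005
finger_force: 1.6
```

```bash
python3 - <<'E'
from h import *
st()
for c in ["top","side"]:
    robot.read_camera(c)
    for n in ["jaw_back","keeper","pack"]:
      print(n,c,[(wj(d["point"],J)[0]*1e3,round(d["score"],2)) for d in robot.tip_of(n,c)][:3])
E
```

```text
t 6.2 jig mm [96.9456 -0.0346 35.5211] toolx yaw 106.74376286800783 F [ 0.9984  3.5083 -0.1489] w 0.0005388546164327155
jaw_back top [(array([85.9931,  1.9949, 27.5   ]), 0.53)]
keeper top [(array([41.3308, -2.4703, 43.5   ]), 0.39), (array([ 12.7667,   4.6295, 113.6   ]), 0.19)]
pack top [(array([ -27.9366, -201.8785,    5.7   ]), 0.75), (array([-291.1448,  -22.2474,    1.6   ]), 0.74), (array([294.478 , -15.3944,  -0.4   ]), 0.72)]
jaw_back side [(array([-383.9378,  162.0532,   -0.8   ]), 0.72), (array([82.5737,  2.0802, 24.6   ]), 0.69)]
keeper side [(array([46.244 , -0.7067, 45.2   ]), 0.83), (array([-40.1623,   2.5377,  51.4   ]), 0.33)]
pack side [(array([291.0108, -15.8167,   0.7   ]), 0.89), (array([ -27.631 , -198.4207,    0.8   ]), 0.88), (array([-37.9106,  -0.7471,  54.8   ]), 0.65)]
```

Force is still only friction, so I continue in 1 mm steps.

send_rows:
  steps: [-1, 0, 0, 0, 0, 0, 0, -1, 0, 0, 0, 0, 0, 0]

```text
t: 6.8
tool_pos: [0.4933, 0.0775, 0.0355]
tcp_rot: [-0.0, 0.597, 0.803, -0.0]
contact_force: [-0.6, 2.2, -0.7]
grip_width: 0.0004
finger_force: 1.6
```

send_rows:
  steps: [-1, 0, 0, 0, 0, 0, 0]

```text
t: 6.9
tool_pos: [0.4936, 0.0765, 0.0355]
tcp_rot: [-0.0, 0.597, 0.802, -0.0]
contact_force: [-2.4, 7.3, 0.6]
grip_width: 0.0005
finger_force: 4.4
```

send_rows:
  steps: [-1, 0, 0, 0, 0, 0, 0]

```text
t: 7.0
tool_pos: [0.4936, 0.0763, 0.0355]
tcp_rot: [-0.001, 0.597, 0.802, 0.0]
contact_force: [-4.7, 14.6, 2.3]
grip_width: 0.0002
finger_force: 8.4
```

send_rows:
  steps: [-1, 0, 0, 0, 0, 0, 0]

```text
t: 7.1
tool_pos: [0.4936, 0.0762, 0.0354]
tcp_rot: [-0.002, 0.597, 0.802, 0.001]
contact_force: [-5.3, 24.0, 2.5]
grip_width: 0.0004
finger_force: 11.9
```

The jaw has stopped and force rises steeply to 24 N, so the pack is snug. I back off, rise, and go over to the -x side of the loop bar.

send_rows:
  steps: [10, 0, 0, 0, 0, 0, 0, 10, 0, 0, 0, 0, 0, 0, 0, 0, -31, 0, 0, 0, 0, 0, 0, 0, -32, 0, 0, 0, 0, 0, 0, 0, -32, 0, 0, 0, 0, 0, 0, 0, -32, 0, 0, 0, 0, 0, 0, 0, -32, 0, 0, 0, 0, 0, 0, 0, -32, 0, 0, 0, 0, 0, 0, 0, -32, 0, 0, 0, 0, 0, -35, 0, 0, 0, 0, 0, 0, -35, 0, 0, 0, 0, 0, 0, -35, 0, 0, 0, 0, 0, 0, -35, 0, 0, 0, 0, 0, 0, -35, 0, 0, 0, 0, 0, 0, 0, 0, 25, 0, 0, 0, 0, 0, 0, 25, 0, 0, 0, 0, 0, 0, 22, 0, 0, 0, 0, 0, 0, 0, 0, 0, 0, 0]

```text
refused, turn out of range in row 4
```

```bash
python3 - <<'E'
from h import *
st()
for c in ["top","side"]:
    im=robot.read_camera(c)
    for n in ["jaw_back","keeper","loop_bar","lever_tip"]:
      print(n,c,[(wj(d["point"],J)[0]*1e3,round(d["score"],2)) for d in robot.tip_of(n,c)][:2])
cv2.imwrite("pics/side2.png",cv2.resize(im[130:270,150:300],None,fx=4,fy=4,interpolation=cv2.INTER_CUBIC))
E
```

```text
t 7.1 jig mm [93.8672  0.4382 35.4372] toolx yaw 106.62363965759204 F [-5.345  24.0315  2.4937] w 0.00038181548803070057
jaw_back top [(array([84.0398, -0.3427, 26.2   ]), 0.42)]
keeper top [(array([34.5201, -0.1158, 38.7   ]), 0.58)]
loop_bar top [(array([-29.6552,   3.4598, 174.4   ]), 0.59)]
lever_tip top [(array([ 12.7857,   5.0414, 113.2   ]), 0.51)]
jaw_back side [(array([83.5227, -1.0229, 26.3   ]), 0.76)]
keeper side [(array([37.9489,  0.5268, 47.    ]), 0.69)]
loop_bar side [(array([-28.265 ,  -1.6546, 174.8   ]), 0.62), (array([ 1.8015, -3.0454,  1.6   ]), 0.23)]
lever_tip side [(array([  9.5007,   3.8337, 119.7   ]), 0.7)]
```

View pics/side2.png

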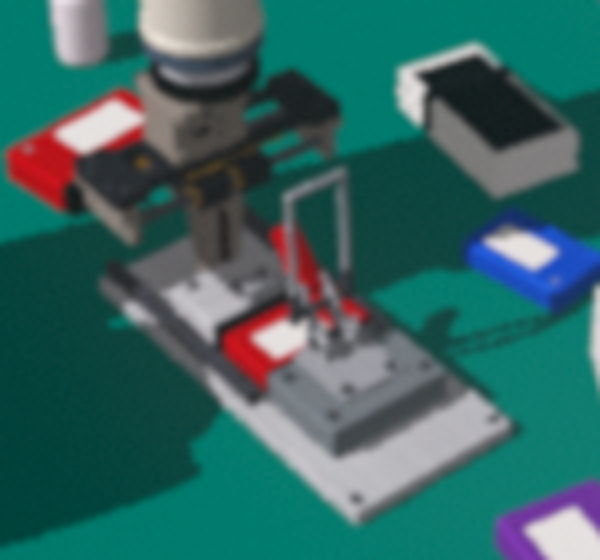

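The picture shows the jaw closed on the pack around (240,320), the loop upright with its bar at (315,185), and the fingers behind the jaw. The refused call had a miscounted row, so I resend it.

send_rows:
  steps: [10, 0, 0, 0, 0, 0, 0, 10, 0, 0, 0, 0, 0, 0, 0, 0, -31, 0, 0, 0, 0, 0, 0, -32, 0, 0, 0, 0, 0, 0, -32, 0, 0, 0, 0, 0, 0, -32, 0, 0, 0, 0, 0, 0, -32, 0, 0, 0, 0, 0, 0, -32, 0, 0, 0, 0, 0, 0, -32, 0, 0, 0, 0, -35, 0, 0, 0, 0, 0, 0, -35, 0, 0, 0, 0, 0, 0, -35, 0, 0, 0, 0, 0, 0, -35, 0, 0, 0, 0, 0, 0, -35, 0, 0, 0, 0, 0, 0, 0, 0, 25, 0, 0, 0, 0, 0, 0, 25, 0, 0, 0, 0, 0, 0, 26, 0, 0, 0, 0, 0, 0, 0, 0, 0, 0, 0]

```text
t: 9.4
tool_pos: [0.537, -0.0737, 0.1796]
tcp_rot: [-0.002, 0.597, 0.803, -0.002]
contact_force: [-0.2, -0.0, 0.5]
grip_width: 0.0002
finger_force: 0.0
```

```bash
python3 - <<'E'
from h import *
st()
E
```

```text
t 9.4 jig mm [-62.1311   1.8829 179.6269] toolx yaw 106.74210009204661 F [-0.2475 -0.0076  0.5435] w 0.0002355817778418658
```

send_rows:
  steps: [6, 0.5, 0, 0, 0, 0, 0, 6, 0.5, 0, 0, 0, 0, 0, 6, 0, 0, 0, 0, 0, 0, 5.8, 0, 0, 0, 0, 0, 0, 5.8, 0, 0, 0, 0, 0, 0, 5.8, 0, 0.5, 0, 0, 0, 0, 5.8, 0, 1, 0, 0, 0, 0, 5.8, 0, 1, 0, 0, 0, 0, 5.8, 0, 1.5, 0, 0, 0, 0, 5.8, 0, 2, 0, 0, 0, 0]

```text
t: 10.4
tool_pos: [0.5232, -0.017, 0.1764]
tcp_rot: [-0.0, 0.597, 0.803, -0.0]
contact_force: [0.0, -0.3, -0.4]
grip_width: 0.0006
finger_force: 0.1
```

send_rows:
  steps: [5.8, 0, 3, 0, 0, 0, 0, 5.8, 0, 3, 0, 0, 0, 0, 5.8, 0, 4, 0, 0, 0, 0, 5.8, 0, 4, 0, 0, 0, 0, 5.8, 0, 4, 0, 0, 0, 0]

```text
t: 10.9
tool_pos: [0.5148, 0.0107, 0.1582]
tcp_rot: [-0.0, 0.597, 0.803, -0.0]
contact_force: [0.6, 0.2, -0.2]
grip_width: 0.0004
finger_force: 0.0
```

```bash
python3 - <<'E'
from h import *
st()
for c in ["top","side"]:
    im=robot.read_camera(c)
    for n in ["jaw_back","keeper","loop_bar","lever_tip"]:
      print(n,c,[(wj(d["point"],J)[0]*1e3,round(d["score"],2)) for d in robot.tip_of(n,c)][:2])
cv2.imwrite("pics/side3.png",cv2.resize(im[130:270,150:300],None,fx=4,fy=4,interpolation=cv2.INTER_CUBIC))
E
```

```text
t 10.9 jig mm [ 25.0886  -1.0284 158.159 ] toolx yaw 106.74125471597338 F [ 0.5925  0.224  -0.1597] w 0.0003745884960678713
jaw_back top [(array([81.6737,  0.4709, 27.4   ]), 0.56)]
keeper top [(array([37.5848,  1.0535, 42.    ]), 0.63)]
loop_bar top []
lever_tip top []
jaw_back side [(array([84.1737,  0.4523, 25.3   ]), 0.81)]
keeper side [(array([40.8795,  1.9452, 44.7   ]), 0.94)]
loop_bar side [(array([ 54.2987,   1.7857, 127.4   ]), 0.71)]
lever_tip side [(array([ 18.17  ,  -0.3306, 113.2   ]), 0.74)]
```

View pics/side3.png

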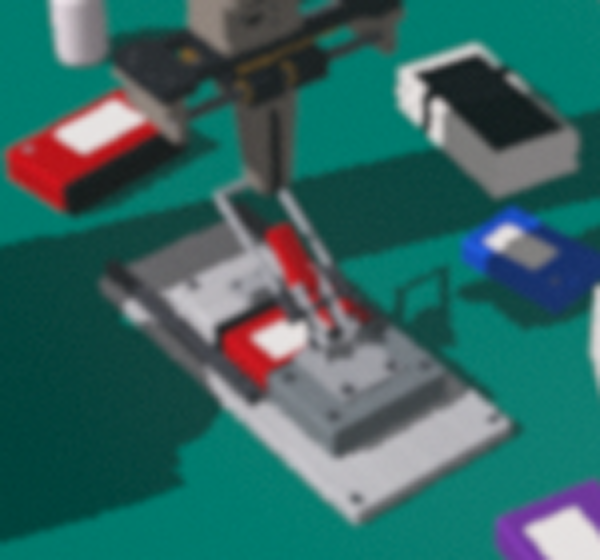

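The picture shows the loop tilted past the handle with its bar at (250,190), in mid-fall. I let it drop.

send_rows:
  steps: [0, 0, 0, 0, 0, 0, 0, 0, 0, 0, 0, 0, 0, 0, 0, 0, 0, 0, 0, 0, 0, 0, 0, 0, 0, 0, 0, 0, 0, 0, 0, 0, 0, 0, 0, 0, 0, 0, 0, 0, 0, 0]

```text
t: 12.0
tool_pos: [0.5149, 0.0103, 0.1585]
tcp_rot: [-0.0, 0.597, 0.803, -0.0]
contact_force: [-0.1, 0.5, 0.7]
grip_width: 0.0006
finger_force: 0.0
```

```bash
python3 - <<'E'
from h import *
st()
for c in ["top","side"]:
    im=robot.read_camera(c)
    for n in ["keeper","loop_bar","lever_tip"]:
      print(n,c,[(wj(d["point"],J)[0]*1e3,round(d["score"],2)) for d in robot.tip_of(n,c)][:2])
E
```

```text
t 12.0 jig mm [ 24.613   -1.0543 158.5423] toolx yaw 106.74597221710451 F [-0.0532  0.5145  0.7352] w 0.0005584122017720737
keeper top [(array([35.7077,  0.3634, 40.    ]), 0.48)]
loop_bar top [(array([65.3519,  2.4398, 40.3   ]), 0.56)]
lever_tip top [(array([ 18.5138,   3.9509, 106.3   ]), 0.37)]
keeper side [(array([38.5143, -0.3734, 44.6   ]), 0.76)]
loop_bar side [(array([65.4004, -0.1846, 42.6   ]), 0.47)]
lever_tip side [(array([ 18.5903,   4.5544, 112.9   ]), 0.65)]
```

The loop has landed at jig x≈65, z≈41, beyond the keeper at about 38. Next I swing the handle up and over to about 1.3 rad, below the taut point, and check.

send_rows:
  steps: [13, -0.5, 0, 0, 0, 0, 0, 12, -0.5, 0, 0, 0, 0, 0, 0, 0, 22, 0, 0, 0, 0, 0, 0, 22, 0, 0, 0, 0, -9, 0, 0, 0, 0, 0, 0, -9, 0, 0, 0, 0, 0, 0, -6, 0, -2, 0, 0, 0, 0, -6, 0, -2, 0, 0, 0, 0, -6, 0, -2, 0, 0, 0, 0, -6, 0, -2, 0, 0, 0, 0, -5.5, 0, -2, 0, 0, 0, 0, -5.5, 0, -2, 0, 0, 0, 0, -5.5, 0, -2, 0, 0, 0, 0, -5.5, 0, -2, 0, 0, 0, 0, -5.5, 0, -2, 0, 0, 0, 0, -5.5, 0, -2, 0, 0, 0, 0, -6, 0, -0.8, 0, 0, 0, 0, -6, 0, -0.8, 0, 0, 0, 0, -6, 0, -0.8, 0, 0, 0, 0]

```text
t: 14.3
tool_pos: [0.5337, -0.0556, 0.137]
tcp_rot: [-0.0, 0.597, 0.803, -0.0]
contact_force: [-1.0, 1.0, -0.9]
grip_width: 0.0003
finger_force: 0.5
```

```bash
python3 - <<'E'
from h import *
st()
for c in ["top","side"]:
    im=robot.read_camera(c)
    for n in ["keeper","loop_bar","lever_tip","jaw_back"]:
      print(n,c,[(wj(d["point"],J)[0]*1e3,round(d["score"],2)) for d in robot.tip_of(n,c)][:2])
cv2.imwrite("pics/side4.png",cv2.resize(im[150:270,160:290],None,fx=5,fy=5,interpolation=cv2.INTER_CUBIC))
E
```

```text
t 14.3 jig mm [-43.8812  -0.0903 136.982 ] toolx yaw 106.74444877865172 F [-0.9572  0.9895 -0.9445] w 0.00029206037873276164
keeper top [(array([37.4998, -3.4099, 40.9   ]), 0.63)]
loop_bar top [(array([40.3907,  3.4488, 42.1   ]), 0.64)]
lever_tip top []
jaw_back top [(array([83.494 , -1.1187, 25.8   ]), 0.58)]
keeper side [(array([38.5808,  1.5902, 42.7   ]), 0.93)]
loop_bar side [(array([43.9075, -2.9294, 43.6   ]), 0.56)]
lever_tip side []
jaw_back side [(array([83.7996,  2.3392, 26.7   ]), 0.63)]
```

View pics/side4.png

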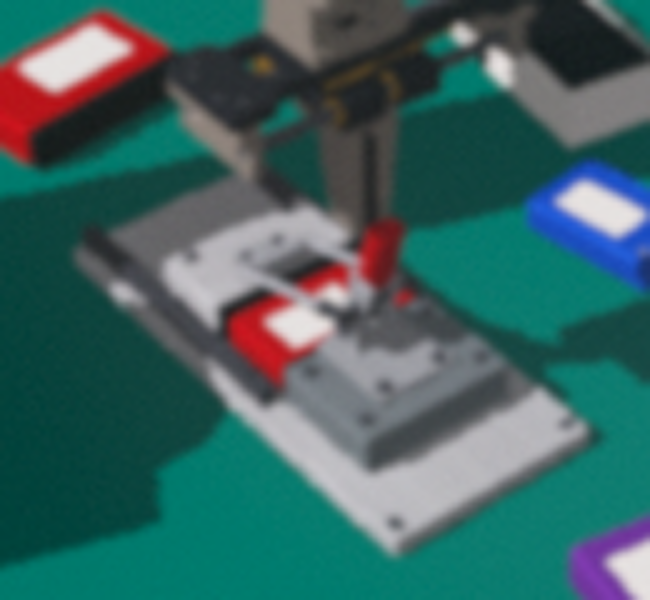

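The picture shows the handle upright-ish at (380,250), with the loop legs running to the hook and the bar about 4 mm +x of the keeper. I push on through the dead point, with one check partway.

send_rows:
  steps: [-5, 0, 1.8, 0, 0, 0, 0, -5, 0, 1.8, 0, 0, 0, 0, -5, 0, 1.8, 0, 0, 0, 0, -4.8, 0, 2.8, 0, 0, 0, 0, -4.8, 0, 2.8, 0, 0, 0, 0, -4.8, 0, 2.8, 0, 0, 0, 0, -3.9, 0, 3.9, 0, 0, 0, 0, -3.9, 0, 3.9, 0, 0, 0, 0]

```text
t: 15.6
tool_pos: [0.5448, -0.0912, 0.1152]
tcp_rot: [0.0, 0.597, 0.803, 0.0]
contact_force: [0.7, 1.2, 3.7]
grip_width: 0.0004
finger_force: 1.3
```

```bash
python3 - <<'E'
from h import *
st()
for c in ["top","side"]:
    im=robot.read_camera(c)
    for n in ["keeper","loop_bar","lever_tip"]:
      print(n,c,[(wj(d["point"],J)[0]*1e3,round(d["score"],2)) for d in robot.tip_of(n,c)][:2])
E
```

```text
t 15.6 jig mm [-81.1734  -0.4772 115.2307] toolx yaw 106.74442097203921 F [0.7203 1.1897 3.7108] w 0.0004267601001817128
keeper top [(array([34.2995,  0.8899, 39.3   ]), 0.56)]
loop_bar top [(array([36.9234,  3.0265, 44.2   ]), 0.55)]
lever_tip top []
keeper side [(array([35.4769,  3.7732, 49.1   ]), 0.85)]
loop_bar side [(array([39.2616, -1.0149, 44.3   ]), 0.41), (array([-110.3034,    0.4893,  109.6   ]), 0.22)]
lever_tip side [(array([-109.7952,   -1.6465,  108.1   ]), 0.5)]
```

The handle is loaded (about 4 N) and the bar sits at the keeper, so it is hooked. I finish the throw.

send_rows:
  steps: [-3.5, 0, 3.7, 0, 0, 0, 0, -2.6, 0, 3.8, 0, 0, 0, 0, -2.3, 0, 3.8, 0, 0, 0, 0, -2.3, 0, 3.8, 0, 0, 0, 0, -1.9, 0, 4.6, 0, 0, 0, 0, -1.9, 0, 4.6, 0, 0, 0, 0, -1, 0, 4.5, 0, 0, 0, 0, -1, 0, 4.5, 0, 0, 0, 0, -1, 0, 3.5, 0, 0, 0, 0, 0, 0, 0, 0, 0, 0, 0]

```text
t: 17.0
tool_pos: [0.5494, -0.1075, 0.0785]
tcp_rot: [-0.0, 0.597, 0.803, -0.0]
contact_force: [0.2, 0.0, -0.3]
grip_width: 0.0007
finger_force: 0.0
```

```bash
python3 - <<'E'
from h import *
st()
E
```

```text
t 17.0 jig mm [-98.0947  -0.1978  78.4528] toolx yaw 106.73934190405365 F [ 0.1791  0.0265 -0.3277] w 0.0007338108057758487
```

Force is gone at tip height 61 mm, so the handle has snapped flat. A small press (about 2 mm) will confirm it; then I retreat and check.

send_rows:
  steps: [0, 0, 1, 0, 0, 0, 0, 0, 0, 1, 0, 0, 0, 0]

```text
t: 17.2
tool_pos: [0.5496, -0.1076, 0.0779]
tcp_rot: [0.0, 0.597, 0.803, 0.0]
contact_force: [-8.3, 1.6, 27.3]
grip_width: 0.0004
finger_force: 13.9
```

send_rows:
  steps: [0, 0, -20, 0, 0, 0, 0, 0, 0, -32, 0, 0, 0, 0, 0, 0, -32, 0, 0, 0, 0, 0, 0, -32, 0, 0, 0, 0, 0, 0, -32, 0, 0, 0, 0, -30, 0, 0, 0, 0, 0, 0, -30, 0, 0, 0, 0, 0, 0, -30, 0, 0, 0, 0, 0, 0, -30, 0, 0, 0, 0, 0, 0, 0, 0, 0, 0, 0, 0, 0]

```text
t: 18.2
tool_pos: [0.5847, -0.2254, 0.2244]
tcp_rot: [0.001, 0.597, 0.802, -0.0]
contact_force: [-0.5, 0.4, -0.4]
grip_width: 0.0001
finger_force: 0.0
```

```bash
python3 - <<'E'
from h import *
st()
for c in ["top","side"]:
    im=robot.read_camera(c)
    for n in ["keeper","loop_bar","lever_tip","jaw_back","pack"]:
      print(n,c,[(wj(d["point"],J)[0]*1e3,round(d["score"],2)) for d in robot.tip_of(n,c)][:3])
    for n in ["glue_bottle","drink_bottle","carton","frame_pile"]:
      print(n,c,[np.round(d["point"],3) for d in robot.tip_of(n,c)][:1])
cv2.imwrite("pics/side5.png",cv2.resize(im[150:270,160:290],None,fx=5,fy=5,interpolation=cv2.INTER_CUBIC))
E
```

```text
t 18.2 jig mm [-221.1918   -0.2466  224.3682] toolx yaw 106.62617994644495 F [-0.545   0.3995 -0.3711] w 7.253486280343115e-05
keeper top [(array([36.1483,  0.4402, 43.4   ]), 0.79)]
loop_bar top [(array([36.0903,  2.3367, 43.9   ]), 0.5)]
lever_tip top [(array([-123.8847,   -2.3301,   52.    ]), 0.67)]
jaw_back top [(array([83.0816,  0.9884, 29.1   ]), 0.68)]
pack top [(array([ -32.2474, -199.5425,    4.    ]), 0.84), (array([-1.8952, -5.2781, 15.    ]), 0.73), (array([292.9647, -15.5671,   2.7   ]), 0.71)]
glue_bottle top [array([0.477, 0.431, 0.003])]
drink_bottle top [array([ 0.475, -0.428,  0.004])]
carton top [array([ 0.75 , -0.146,  0.003])]
frame_pile top [array([0.76 , 0.189, 0.001])]
keeper side [(array([37.3074, -0.2204, 45.1   ]), 0.66)]
loop_bar side [(array([38.1223, -3.0746, 43.1   ]), 0.38)]
lever_tip side [(array([-125.0921,   -0.0891,   59.4   ]), 0.92)]
jaw_back side [(array([83.3014,  3.1149, 23.9   ]), 0.8)]
pack side [(array([292.6771, -14.437 ,   1.2   ]), 0.91), (array([ -26.8445, -202.4147,   -1.6   ]), 0.81), (array([-290.6654,  -24.479 ,    1.7   ]), 0.7)]
glue_bottle side [array([0.511, 0.025, 0.046])]
drink_bottle side [array([ 0.475, -0.428,  0.001])]
carton side []
frame_pile side []
```

View pics/side5.png

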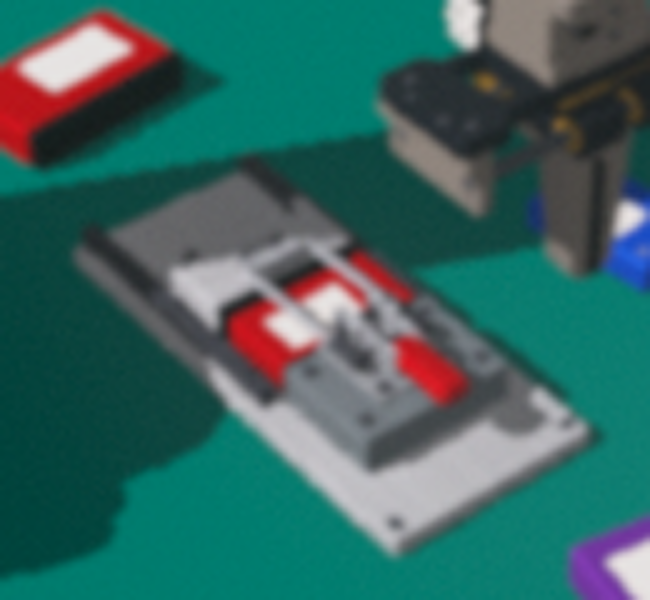

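The picture shows the red handle flat at (430,370), the loop taut with its bar in the hook near (285,250), and the pack clamped. The bystanders haven't moved.

```bash
python3 -c "
from rig import robot
print(robot.hand_in())"
```

```text
the job is handed in; nothing more can be done
None
```

The job is handed in at about 18 s: the pack is snug between jaw and block, the loop is behind the hook, the handle lies flat past its dead point, and nothing else on the bench was touched.

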